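# Unstack the laser optics onto their colour-coded seats

### The job

The laser head's freshly cleaned optics stand in two stacks: take the stacks apart from the top down and set each of the five parts upright and wholly on the coloured disc of the seat in its own colour (blue, red, yellow, green, black). They hold glass, so set them down gently: do not drop them or tip them over.

Things in the scene. Friction and masses are not known exactly. Their poses are not given: they have to be found in the camera images.
- blue_mid (a point): blue large lens cartridge, round glass in its top: a loose upright solid cylinder of 66 mm diameter and 36 mm height with a thin dark band low on its side, about 220 g (varies); this point is its centre, half-way up (18 mm above its underside), z up its axis. At the start it stands on the table as the bottom of a stack. It belongs on the blue seat.
- red_mid (a point): red large lens cartridge, round glass in its top: a loose upright solid cylinder of 66 mm diameter and 36 mm height with a thin dark band low on its side, about 220 g (varies); this point is its centre, half-way up (18 mm above its underside), z up its axis. At the start it stands on the table as the bottom of a stack. It belongs on the red seat.
- yellow_mid (a point): yellow medium lens cartridge, round glass in its top: a loose upright solid cylinder of 44 mm diameter and 36 mm height with a thin dark band low on its side, about 110 g (varies); this point is its centre, half-way up (18 mm above its underside), z up its axis. At the start it lies on top of one of the two large cartridges (either one, by chance). It belongs on the yellow seat.
- green_mid (a point): green medium lens cartridge, round glass in its top: a loose upright solid cylinder of 44 mm diameter and 36 mm height with a thin dark band low on its side, about 110 g (varies); this point is its centre, half-way up (18 mm above its underside), z up its axis. At the start it lies on top of one of the two large cartridges (either one, by chance). It belongs on the green seat.
- black_mid (a point): black nozzle holder, small brass spot in its top: a loose upright solid cylinder of 24 mm diameter and 36 mm height with a thin dark band low on its side, about 50 g (varies); this point is its centre, half-way up (18 mm above its underside), z up its axis. At the start it lies on top of the yellow cartridge. It belongs on the black seat.
- seat_blue: blue seat: fixed white square plate, 100 x 100 mm, 4 mm thick, with a blue disc of 94 mm diameter in its middle whose flat top is 6 mm above the table; origin at the plate's centre on the table top, z up. No rim. The five seats lie side by side in chance order, farther from the robot than the stacks
- seat_red: red seat: fixed white square plate, 100 x 100 mm, 4 mm thick, with a red disc of 94 mm diameter in its middle whose flat top is 6 mm above the table; origin at the plate's centre on the table top, z up. No rim. The five seats lie side by side in chance order, farther from the robot than the stacks
- seat_yellow: yellow seat: fixed white square plate, 100 x 100 mm, 4 mm thick, with a yellow disc of 72 mm diameter in its middle whose flat top is 6 mm above the table; origin at the plate's centre on the table top, z up. No rim. The five seats lie side by side in chance order, farther from the robot than the stacks
- seat_green: green seat: fixed white square plate, 100 x 100 mm, 4 mm thick, with a green disc of 72 mm diameter in its middle whose flat top is 6 mm above the table; origin at the plate's centre on the table top, z up. No rim. The five seats lie side by side in chance order, farther from the robot than the stacks
- seat_black: black seat: fixed white square plate, 100 x 100 mm, 4 mm thick, with a black disc of 52 mm diameter in its middle whose flat top is 6 mm above the table; origin at the plate's centre on the table top, z up. No rim. The five seats lie side by side in chance order, farther from the robot than the stacks
There are look-alikes about, which are no part of the job. What is meant by the part that bears green_mid is not orange, and is the larger of those in its own colour.

How it is judged (in metres and radians):
At the end, for the whole second after the job is handed in: Each of the five parts stands upright (within about 7 degrees) directly on the seat of its own colour, its centre within 15 mm of the seat's centre horizontally, at rest and released (horizontal distance between blue_mid and seat_blue below 0.015 m and height (world z) of blue_mid between 0.018 and 0.03 m and angle between each of blue_mid, red_mid, yellow_mid, green_mid, black_mid's own z axis and vertical below 0.12 rad and linear speed of each of blue, red, yellow, green, black below 0.02 m/s and horizontal distance between red_mid and seat_red below 0.015 m and height (world z) of red_mid between 0.018 and 0.03 m and horizontal distance between yellow_mid and seat_yellow below 0.015 m and height (world z) of yellow_mid between 0.018 and 0.03 m and horizontal distance between green_mid and seat_green below 0.015 m and height (world z) of green_mid between 0.018 and 0.03 m and horizontal distance between black_mid and seat_black below 0.015 m and height (world z) of black_mid between 0.018 and 0.03 m); the robot touches nothing.
It fails at once if a part is tipped over or laid on its side (more than 45 degrees) (angle between any of blue_mid, red_mid, yellow_mid, green_mid, black_mid's own z axis and vertical above 0.785 rad).
It fails at once if a part is dropped: it comes down on the table or a seat faster than 0.5 m/s (a fall of more than about 13 mm) ((height (world z) of blue_mid below 0.036 m and linear speed of blue above 0.5 m/s) or (height (world z) of red_mid below 0.036 m and linear speed of red above 0.5 m/s) or (height (world z) of yellow_mid below 0.036 m and linear speed of yellow above 0.5 m/s) or (height (world z) of green_mid below 0.036 m and linear speed of green above 0.5 m/s) or (height (world z) of black_mid below 0.036 m and linear speed of black above 0.5 m/s)).
It also fails if it takes over 128 s, if anything falls off the work surface, if the arm or the gripper's body presses on something with over 40 N, if the wrist force passes 120 N, or if a joint passes its speed limit or range.

### The arm

A 6-joint arm with a two-finger parallel gripper is mounted at the origin on the work surface. World frame = base frame: x ahead of the robot, y to its left, z up, the work surface at z = 0. Lengths are in mm, angles in rad, forces in N, time in s.
With the tool pointing down it reaches from about 400 to 825 mm from the base axis. Payload 7 kg.
Tool frame: the origin (TCP) lies at the very end of the fingers, on their centre line; the grasp point (between the pads) lies 19 mm behind it; z points along the fingers, y is the direction in which the jaws open and shut (so a half turn about z gives the same grasp; the last joint's range is limited). The gripper opens to 88 mm and grips with 3 to 60 N. Pads are 19 mm wide; open, the fingers measure 130 mm over their backs; the gripper's body (78 mm by 193 mm) begins 47 mm behind the grasp point.
Start: joints at [-0.955, 0.359, 0.012, 0, -1.224, -0.288], TCP at [217.297, -639.044, 226.561] pointing down, gripper open.
Joint ranges: [-3.07, 3.07], [-1.43, 2.12], [-1.02, 1.25], [-3.03, 1.67], [-3.05, -0], [-3.03, 3.03]. Speed limits (rad/s): [2.39, 2.39, 3.01, 3.14, 3.14, 3.14].

### API

Orientations are given as a unit quaternion [x, y, z, w].
In Python, from plant import bot gives the robot as it stands. Calls block until the motion is done:
- bot.move_ptp(position, orientation): joint-space move of the TCP to a pose.
- bot.line_to(position, velocity=150, ori=None): straight line of the TCP; ori=None keeps the orientation; velocity is the mean speed in mm/s.
- bot.move_joints(angles): joint-space move.
- bot.move_gripper(opening, force=None): finger opening in mm; force is the grip in N (None keeps the last); returns when the fingers have stopped.
- bot.pause(seconds).
- bot.solve_ik(position, orientation): joint angles nearest the present ones, or None.
- bot.read_state(): the state.
- bot.camera(name): name is "scene" or "top"; returns the picture (420x560x3 uint8, red, green, blue); there is no depth.
- bot.get_calibration(name): a dict with "fx", "fy", "cx", "cy" (pixels), "view" (4x4, takes a point from world to camera coordinates). Camera axes: x right, y up, looking along -z (the intrinsics and any distortion apply to the point x, -y, -z); pixel columns grow to the right and rows downward; lengths in mm; the calibration is good to about 2 mm. A picture is of the moment at which its call begins. get_calibration takes no time and is no camera call.
A pose or a line that the arm cannot do raises bot.Unreachable and nothing moves.
- bot.close_job(): hands the job in, once; it reports no verdict.
The state is a dict: "t": time; "joint_pos": joint angles; "qvel": joint speeds; "tau": joint torques, N m; "tcp_pos": TCP position; "eef_rot": TCP orientation; "contact_force": force on the tool from outside, world axes, zero at the start; "moment": the same for the moment, N m; "width": finger opening in mm.
Only numpy, scipy, OpenCV 4.12 (cv2) and the standard library are available. Lean on these libraries where they do the work, as an engineer would, in place of code of your own. Each camera call takes 0.05 s, during which the arm holds its last target. There are 200 camera calls.

## Working session

There is one attempt and no reset: what is moved stays moved. The work goes in short steps, each a Python script; the robot and the scene stay as the last script left them, time stands still between calls to the robot, and variables do not carry over. Pictures are saved under pics/ and viewed, about 12 in all and at most 16, crops included, and the job is handed in when it is done.

```bash
mkdir -p pics; ls; python3 - <<'E'
from plant import bot
import cv2
for n in("scene","top"):
    cv2.imwrite(f"pics/{n}0.png",bot.camera(n)[...,::-1]); print(n,bot.get_calibration(n))
print(bot.read_state())
E
```

```text
pics
scene {'fx': 381.66697290724983, 'fy': 381.66697290724983, 'cx': 284.9787021430474, 'cy': 212.72644169710009, 'view': array([[ 6.48967321e-01,  7.60799117e-01,  5.11071411e-03,
        -3.45244379e+02],
       [-5.72426622e-01,  4.83837227e-01,  6.61988897e-01,
         2.36372970e+02],
       [ 5.01167815e-01, -4.32534670e-01,  7.49496218e-01,
        -1.08531199e+03],
       [ 0.00000000e+00,  0.00000000e+00,  0.00000000e+00,
         1.00000000e+00]])}
top {'fx': 494.0807791748142, 'fy': 494.0807791748142, 'cx': 272.41594251608336, 'cy': 209.94921164625242, 'view': array([[-8.77112623e-03, -9.99930047e-01, -7.93521337e-03,
         8.54846448e+00],
       [ 9.84133887e-01, -1.00383341e-02,  1.77143229e-01,
        -5.34214069e+02],
       [-1.77210494e-01, -6.25556676e-03,  9.84153092e-01,
        -9.17086843e+02],
       [ 0.00000000e+00,  0.00000000e+00,  0.00000000e+00,
         1.00000000e+00]])}
{'t': 0.1, 'joint_pos': array([-9.54919969e-01,  3.59347839e-01,  1.11639278e-02, -2.77161943e-04,
       -1.22414216e+00, -2.88101323e-01]), 'qvel': array([ 0.00225298, -0.00253449,  0.00178155,  0.00220543, -0.00117768,
        0.00135006]), 'tau': array([-5.59265245e-04, -5.84160304e+01,  2.93756837e+01,  7.01569989e+00,
        1.01481011e-02, -5.17498586e-05]), 'tcp_pos': array([ 217.12855474, -638.65844208,  225.70683848]), 'eef_rot': array([-1.63108256e-01,  9.86607873e-01,  7.44972310e-04, -2.16844883e-04]), 'contact_force': array([-0.25085861, -0.93832233, -1.09009347]), 'moment': array([-0.01616854,  0.01143422,  0.04756853]), 'width': 87.46206878912263}
```

View pics/scene0.png

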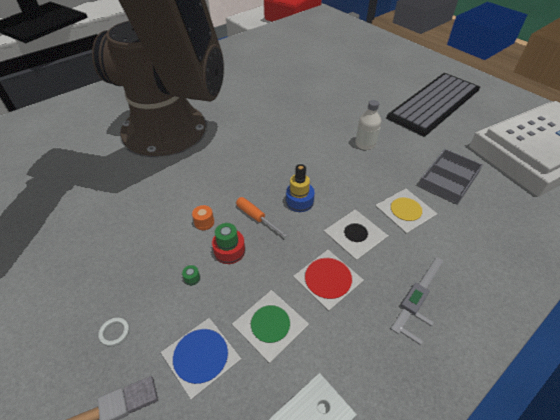

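View pics/top0.png

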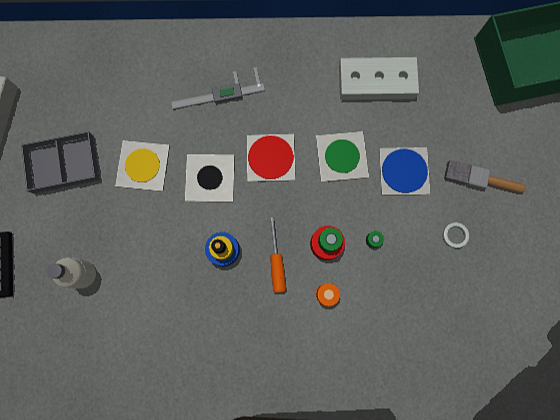

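The scene view shows the blue-yellow-black stack near (300,185) and the red-green stack near (228,240). The look-alikes are a small green cylinder at (191,274) and an orange one at (203,217). In the top view the stacks are at (222,248) and (328,242), and the seats run left to right yellow, black, red, green, blue.

```bash
cat > h.py <<'E'
from plant import bot
import cv2, numpy as np
HSV={'blue':((105,120,50),(125,255,255)),'red':((172,150,60),(180,255,255)),'yellow':((18,130,80),(32,255,255)),
     'green':((60,100,40),(90,255,255)),'black':((0,0,0),(180,255,38))}
def ray(n,u,v,z):
    c=bot.get_calibration(n); V=c['view']; R=V[:3,:3]; o=-R.T@V[:3,3]
    d=R.T@np.array([(u-c['cx'])/c['fx'],-(v-c['cy'])/c['fy'],-1]); return (o+d*(z-o[2])/d[2])
def mask(im,col):
    h=cv2.cvtColor(im,cv2.COLOR_RGB2HSV); m=cv2.inRange(h,*map(np.array,HSV[col]))
    if col=='red': m|=cv2.inRange(h,np.array((0,150,60)),np.array((5,255,255)))
    return m
def blobs(im,col,box,amin=40):
    """outer blobs (u,v,w,h,area) and their enclosed holes, inside box u0,v0,u1,v1"""
    u0,v0,u1,v1=box; m=mask(im,col)[v0:v1,u0:u1]
    cs,hi=cv2.findContours(m,cv2.RETR_CCOMP,cv2.CHAIN_APPROX_NONE); out=[]
    for c,h in zip(cs,hi[0] if cs else []):
        a=cv2.contourArea(c)
        if a<(amin if h[3]<0 else 8): continue
        M=cv2.moments(c); out.append(('hole' if h[3]>=0 else 'blob',M['m10']/M['m00']+u0,M['m01']/M['m00']+v0,*cv2.boundingRect(c)[2:],a))
    return out
E
python3 - <<'E'
from h import *
im=bot.camera('top'); np.set_printoptions(precision=1,suppress=True)
cv2.imwrite('pics/crop1.png',cv2.resize(im[215:315,180:400,::-1],None,fx=3.5,fy=3.5,interpolation=cv2.INTER_CUBIC))
for c in HSV:
    for b in blobs(im,c,(100,125,440,205)): print('seat',c,np.round(b[1:],1),ray('top',b[1],b[2],6))
    for b in blobs(im,c,(180,215,400,310)): print('part',c,b[0],np.round(b[1:],1),'z36',ray('top',b[1],b[2],36),'z72',ray('top',b[1],b[2],72),'z108',ray('top',b[1],b[2],108))
E
```

```text
seat blue [ 404.4  170.4   46.    44.  1501.5] [ 621.8 -269.5    6. ]
part blue blob [221.6 248.7  34.   35.  864.5] z36 [460.6 103.4  36. ] z72 [457.   99.5  72. ] z108 [453.3  95.5 108. ]
part blue hole [220.8 247.6  27.   27.  514. ] z36 [462.7 105.   36. ] z72 [458.9 100.9  72. ] z108 [455.2  96.9 108. ]
seat red [ 270.3  157.    45.    43.  1463. ] [653.7   7.2   6. ]
part red blob [323.6 246.7  34.   34.  351.5] z36 [462.6 -95.6  36. ] z72 [458.9 -92.1  72. ] z108 [455.1 -88.7 108. ]
seat yellow [141.7 165.   35.   33.  856. ] [639.5 274.5   6. ]
part yellow blob [220.3 247.3  23.   24.  388. ] z36 [463.2 105.9  36. ] z72 [459.5 101.9  72. ] z108 [455.8  97.8 108. ]
part yellow hole [218.4 246.3  18.   17.  188.5] z36 [465.4 109.7  36. ] z72 [461.6 105.5  72. ] z108 [457.7 101.3 108. ]
seat green [341.9 155.7  35.   33.  846.5] [ 654.7 -141.7    6. ]
part green blob [375.  238.8  17.   17.  190.5] z36 [ 477.1 -196.2   36. ] z72 [ 472.9 -189.    72. ] z108 [ 468.6 -181.7  108. ]
part green hole [375.6 238.3  10.   10.   60. ] z36 [ 478.  -197.4   36. ] z72 [ 473.7 -190.1   72. ] z108 [ 469.4 -182.8  108. ]
part green blob [330.1 239.4  23.   23.  386.5] z36 [ 476.8 -108.7   36. ] z72 [ 472.6 -104.7   72. ] z108 [ 468.3 -100.8  108. ]
part green hole [330.9 238.6  13.   14.  115. ] z36 [ 478.4 -110.3   36. ] z72 [ 474.1 -106.2   72. ] z108 [ 469.8 -102.2  108. ]
seat black [209.2 177.2  25.   23.  416.5] [611.8 133.7   6. ]
part black blob [218.3 246.2  15.   14.  129.5] z36 [465.6 109.9  36. ] z72 [461.7 105.6  72. ] z108 [457.9 101.4 108. ]
part black hole [217.1 245.1   9.    9.   45.5] z36 [467.8 112.3  36. ] z72 [463.9 108.   72. ] z108 [460.  103.7 108. ]
```

View pics/crop1.png

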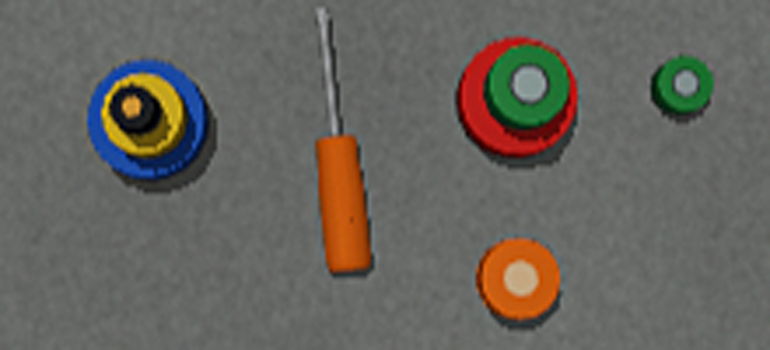

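```bash
cat >> h.py <<'E'
SEAT={'blue':(621.8,-269.5),'red':(653.7,7.2),'yellow':(639.5,274.5),'green':(654.7,-141.7),'black':(611.8,133.7)}
np.set_printoptions(precision=1,suppress=True)
from scipy.spatial.transform import Rotation
def down(a):
    a=np.radians(a); y=np.array([np.cos(a),np.sin(a),0]); z=np.array([0,0,-1.])
    return Rotation.from_matrix(np.c_[np.cross(y,z),y,z]).as_quat()
G=8  # TCP height above the part's underside
def pick(xy,zb,a,force,dia,zc=170):
    bot.move_gripper(88); s=bot.read_state()
    bot.move_ptp([*xy,zc],down(a)); bot.line_to([*xy,zb+G+35],150); bot.line_to([*xy,zb+G],50)
    s=bot.read_state(); print('at',s['tcp_pos'],s['contact_force'])
    bot.move_gripper(dia-8,force); w=bot.read_state()['width']; print('width',w)
    assert abs(w-dia)<4,w
    bot.line_to([*xy,zb+G+30],60); bot.line_to([*xy,zc],150)
    s=bot.read_state(); print('lifted',s['width'],s['contact_force'],s['t'])
def place(xy,zc=170):
    bot.line_to([*xy,zc],180); bot.line_to([*xy,6+G+30],130); bot.line_to([*xy,6+G+1.0],25)
    bot.pause(.2); s=bot.read_state(); print('place',s['tcp_pos'],s['width'],s['contact_force'])
    bot.move_gripper(min(88,s['width']+16)); bot.line_to([*xy,6+G+45],80); bot.line_to([*xy,zc],200); print('t',bot.read_state()['t'])
E
python3 - <<'E'
from h import *
im=bot.camera('scene')
for c in HSV:
    for b in blobs(im,c,(150,150,450,400),60): 
        if b[0]=='blob': print(c,np.round(b[1:],0),ray('scene',b[1],b[2],6))
u=cv2.inRange(cv2.cvtColor(im,cv2.COLOR_RGB2HSV),(10,60,80),(30,255,255))[160:173,292:310]
M=cv2.moments(u,True); print('brass',M['m00'],ray('scene',M['m10']/M['m00']+292,M['m01']/M['m00']+160,108))
for a in(90,45):
  for p in [(460,104),(474,-106),*SEAT.values()]:
    print(a,p,[bot.solve_ik([*p,z],down(a)) for z in(8,170)])
E
```

```text
blue [ 200.  356.   55.   55. 2196.] [ 621.5 -268.2    6. ]
blue [300. 200.  28.  25. 300.] [460.2 108.9   6. ]
red [ 328.  278.   47.   39. 1379.] [653.4   8.7   6. ]
red [230. 250.  32.  30. 362.] [ 472.4 -101.1    6. ]
yellow [406. 209.  31.  23. 502.] [638.1 276.6   6. ]
yellow [299. 186.  19.  20. 214.] [424.1 137.7   6. ]
green [ 270.  324.   39.   36. 1043.] [ 653.6 -139.6    6. ]
green [415. 296.  12.  14.  74.] [791.  107.6   6. ]
green [191. 274.  16.  17. 202.] [ 469.4 -194.4    6. ]
green [226. 235.  22.  25. 396.] [432.7 -83.9   6. ]
black [355. 232.  22.  16.  71.] [609.3 135.7   6. ]
brass 16.0 [456.8 106.8 108. ]
90 (460, 104) [array([ 0.6,  0.3, -0.7, -0. , -0.6, -2.2]), array([ 0.6,  0.1, -0.5,  0. , -1. , -2.2])]
90 (474, -106) [array([ 0.2,  0.3, -0.7, -0. , -0.6, -1.8]), array([ 0.2,  0.1, -0.5,  0. , -1. , -1.8])]
90 (621.8, -269.5) [array([-0.1,  0.6, -0.2,  0. , -0.8, -1.4]), array([-0.1,  0.4, -0.1,  0. , -1.1, -1.4])]
90 (653.7, 7.2) [array([ 0.3,  0.5, -0.3,  0. , -0.8, -1.9]), array([ 0.3,  0.4, -0.1,  0. , -1.1, -1.9])]
90 (639.5, 274.5) [array([ 0.7,  0.
[... 270 characters left out ...]
2,  0. , -1.1, -2.1])]
45 (460, 104) [array([ 0.6,  0.3, -0.7, -0. , -0.6, -3. ]), array([ 0.6,  0.1, -0.5,  0. , -1. , -3. ])]
45 (474, -106) [array([ 0.2,  0.3, -0.7, -0. , -0.6, -2.5]), array([ 0.2,  0.1, -0.5,  0. , -1. , -2.5])]
45 (621.8, -269.5) [array([-0.1,  0.6, -0.2,  0. , -0.8, -2.2]), array([-0.1,  0.4, -0.1,  0. , -1.1, -2.2])]
45 (653.7, 7.2) [array([ 0.3,  0.5, -0.3,  0. , -0.8, -2.7]), array([ 0.3,  0.4, -0.1,  0. , -1.1, -2.7])]
45 (639.5, 274.5) [None, None]
45 (654.7, -141.7) [array([ 0.1,  0.5, -0.2,  0. , -0.8, -2.4]), array([ 0.1,  0.4, -0.1,  0. , -1.1, -2.4])]
45 (611.8, 133.7) [array([ 0.5,  0.5, -0.3,  0. , -0.7, -2.9]), array([ 0.5,  0.3, -0.2,  0. , -1.1, -2.9])]
```

Both cameras put the seats and the nozzle within 2–3 mm of each other. Black part first.

```bash
python3 - <<'E'
from h import *
pick((459,105),72,90,12,24); place(SEAT['black'])
im=bot.camera('top'); cv2.imwrite('pics/t2.png',im[...,::-1])
for c in('black','yellow','blue'):
  for b in blobs(im,c,(180,215,260,310))+blobs(im,c,(180,140,240,205)): print(c,b[0],np.round(b[1:],1),ray('top',b[1],b[2],72))
E
```

```text
at [459.1 105.1  80.1] [ 1.2 -0.4  0.1]
width 23.76989109220968
lifted 23.387296415867066 [-1.1 -0.6 -2.1] 6.775
place [611.9 133.7  15.2] 23.658553811530002 [-0.3  0.  -0. ]
t 12.375
black blob [209.1 177.3  25.   24.  415.5] [595.1 124.8  72. ]
black hole [201.3 177.7   6.    6.   20.5] [594.6 139.9  72. ]
black hole [217.  174.5   8.   13.   32. ] [600.5 109.7  72. ]
black hole [208.3 172.6  10.    8.   43.5] [604.4 126.5  72. ]
black blob [219.4 152.8  60.   24.  447. ] [644.  105.5  72. ]
yellow blob [220.7 247.6  24.   24.  405.5] [459.1 101.2  72. ]
yellow hole [220.  246.8  13.   15.  126. ] [460.5 102.5  72. ]
blue blob [221.7 248.8  35.   35.  874.5] [456.8  99.2  72. ]
blue hole [220.8 247.6  27.   28.  514.5] [459.  100.9  72. ]
```

View pics/t2.png

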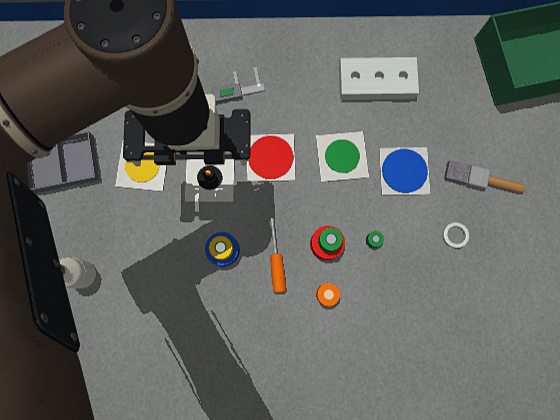

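The black part stands on its seat, with its brass spot at (208,173). The yellow glass is at (220,247). The arm partly covers the yellow seat but not the stacks.

```bash
python3 - <<'E'
from h import *
print('black top',ray('top',208.3,172.6,42))
pick((459.5,103.5),36,90,20,44); place(SEAT['yellow'])
im=bot.camera('top'); cv2.imwrite('pics/t3.png',im[...,::-1])
for b in blobs(im,'blue',(180,215,260,310)): print(b[0],np.round(b[1:],1),ray('top',b[1],b[2],36))
for b in blobs(im,'red',(280,215,360,310))+blobs(im,'green',(300,215,355,310)): print(b[0],np.round(b[1:],1),ray('top',b[1],b[2],36),ray('top',b[1],b[2],72))
E
```

```text
black top [612.3 130.7  42. ]
at [459.6 103.6  44.1] [ 0.4 -0.4 -0.1]
width 43.353086536765076
lifted 44.098332517534516 [ 0.2 -0.4 -1.3] 17.8667
place [639.6 274.6  15.2] 43.59309093532963 [-0.4 -0.5 -1.2]
t 23.9833
blob [221.6 248.7  34.   35.  867. ] [460.6 103.4  36. ]
hole [221.2 248.3  19.   18.  227.5] [461.4 104.2  36. ]
blob [323.6 246.7  34.   34.  353. ] [462.6 -95.6  36. ] [458.9 -92.1  72. ]
blob [330.  239.5  23.   24.  392.5] [ 476.6 -108.5   36. ] [ 472.3 -104.5   72. ]
hole [330.9 238.6  13.   14.  116. ] [ 478.3 -110.3   36. ] [ 474.  -106.2   72. ]
```

View pics/t3.png

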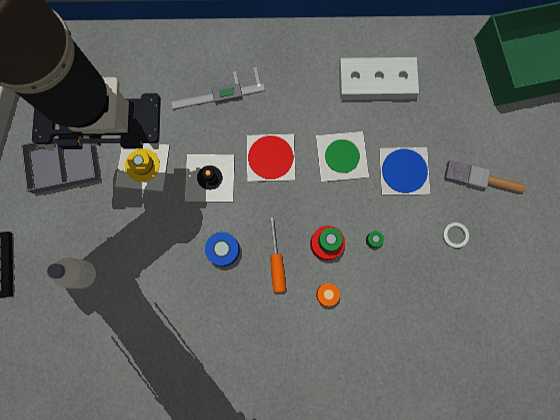

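Yellow is on its seat at (140,163) and black at (209,176). Blue is bare at (221,248). Next are blue, then green.

```bash
python3 - <<'E'
from h import *
pick((460.8,104.7),0,90,30,66); place(SEAT['blue'])
pick((473.5,-105.5),36,90,20,44); place(SEAT['green'])
im=bot.camera('top'); cv2.imwrite('pics/t4.png',im[...,::-1])
for b in blobs(im,'red',(280,215,360,310)): print(b[0],np.round(b[1:],1),ray('top',b[1],b[2],36))
E
```

```text
at [460.9 104.7   8. ] [ 0.6 -0.5  0.7]
width 65.43016663033613
lifted 65.84840592050895 [-0.5  0.2 -2.3] 29.7417
place [ 621.9 -269.5   15.2] 65.21374058164662 [-0.6 -0.2 -1.2]
t 36.7333
at [ 473.7 -105.5   44.1] [ 0.2 -0.4  0.1]
width 43.629094367852595
lifted 43.88238014709245 [ 0.   0.1 -0.7] 41.8417
place [ 654.8 -141.7   15.2] 43.425646389690264 [ 0.1  0.3 -1.2]
t 47.5917
blob [327.3 242.5  34.   34.  875.5] [ 470.8 -103.1   36. ]
hole [327.9 241.8  19.   18.  235.5] [ 472.1 -104.1   36. ]
```

View pics/t4.png

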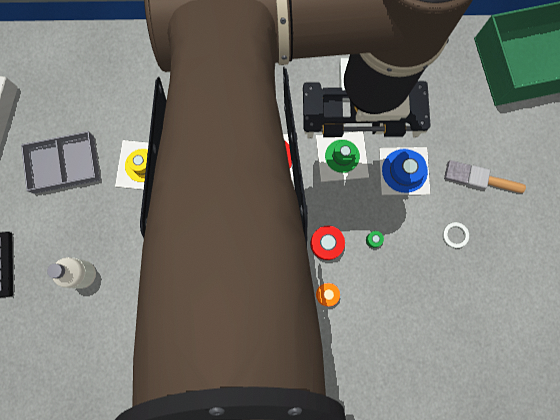

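Green at (343,153) and blue at (408,168) stand on their discs, and red is bare at (328,242). I'll place red, retreat to the start pose and check.

```bash
python3 - <<'E'
from h import *
pick((471.5,-103.3),0,45,30,66); place(SEAT['red'])
bot.move_joints([-0.955,0.359,0.012,0,-1.224,-0.288])
im=bot.camera('top'); sc=bot.camera('scene')
cv2.imwrite('pics/t5.png',im[...,::-1]); cv2.imwrite('pics/s5.png',sc[...,::-1])
# top spots (glass / brass): non-colour pixels near the expected place of each part's top
for c,(x,y) in SEAT.items():
  for n,pic in(('top',im),('scene',sc)):
    K=bot.get_calibration(n); p=K['view'][:3]@[x,y,42,1]; u=K['cx']-K['fx']*p[0]/p[2]; v=K['cy']+K['fy']*p[1]/p[2]
    h=cv2.cvtColor(pic,cv2.COLOR_RGB2HSV)
    m=cv2.inRange(h,(10,90,90),(30,255,255)) if c=='black' else cv2.inRange(h,(0,0,110),(180,70,255))
    k=np.zeros_like(m); cv2.circle(k,(int(u+.5),int(v+.5)),12,255,-1) 
    k=np.zeros_like(m) if False else k
    nb,_,st,ce=cv2.connectedComponentsWithStats(m)
    i=min((i for i in range(1,nb) if 8<st[i,4]<600),key=lambda i:np.hypot(*(ce[i]-[u,v])))
    q=ray(n,*ce[i],42); print(c,n,st[i,4],ce[i],q[:2]-[x,y])
print(bot.read_state()['t'])
E
```

```text
at [ 471.6 -103.3    8. ] [ 0.3 -0.4  0.2]
width 65.63965873307454
lifted 65.49432463272184 [-1.5 -0.5 -1.9] 53.25
place [653.8   7.2  15.2] 65.44063686038936 [ 1.3  0.6 -1.9]
t 59.1667
blue top 138 [409.9 165.4] [ 0.8 -1.6]
blue scene 221 [195.7 346.3] [-2.6  1.8]
red top 150 [270.4 151.5] [ 0.9 -0.7]
red scene 140 [329.4 266.8] [-2.6  3. ]
yellow top 62 [137.7 159.7] [ 0.9 -1.8]
yellow scene 45 [409.6 197.7] [-2.6  2.5]
green top 65 [345.  150.2] [ 0.9 -1.4]
green scene 86 [268.8 313.8] [-2.8  2.1]
black top 21 [207.5 172.3] [ 1.  -1.4]
black scene 18 [358.  221.7] [-2.   2.7]
62.025
```

View pics/t5.png

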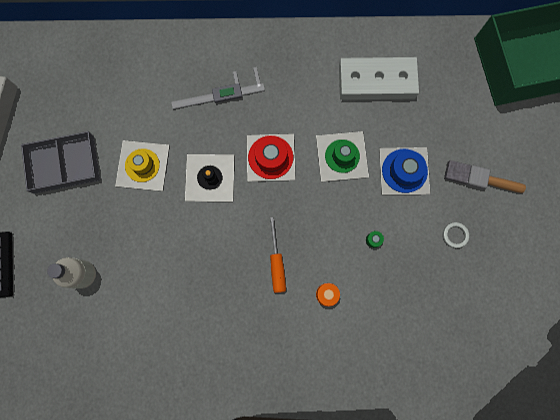

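View pics/s5.png

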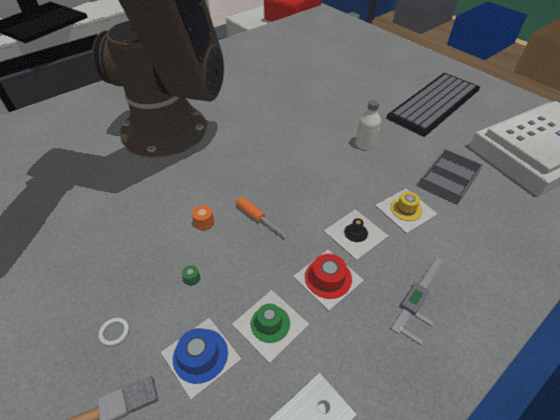

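All five parts stand upright on their own discs in both views, the decoys have not moved, and the arm is clear.

```bash
python3 -c "
from plant import bot
bot.pause(0.5); bot.close_job()"
```

```text
the job is handed in; nothing more can be done
```

All five parts are on the seats of their own colours. I took the stacks apart from the top (black, yellow, blue, then green, red), then moved the arm back to its start pose and handed the job in at about 63 s of the 128 s allowed.

- **Position:** the last check put every part's centre within about 2 mm of its seat's centre in the top view and within about 4 mm in the scene view. The limit is 15 mm.
- **Camera disagreement:** the two cameras differ by about 5 mm, in the same direction for every part. That fits calibration error rather than misplaced parts.
- **Upright and gentle:** both final pictures show all five parts upright. Each was let go about 1 mm above its seat, and every grip width matched the part's diameter.
- **Look-alikes:** the small green and orange cylinders were not touched.

No check failed.

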